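# Set the gap of the autosampler's vial gripper with the blue gauge

## Task

The jaws of the autosampler's vial gripper have been loosened for adjustment. Take the blue-handled gauge out of its rack and lower its blade into the gap between the two aluminium jaws, roughly centred along them, all the way down until its black collar rests on the jaws, then let go so that it stands there ready for clamping. Lower it in, do not drop it, and leave the yellow and red gauges alone in the rack.

Things in the scene. Friction and masses are not known exactly. Their poses are not given: they have to be found in the camera images.
- gauge_blue: The gauge to use, about 140 g, upright. Blue handle 44 (own x) by 20 (own y) by 50 mm tall; under it a black collar 50 (x) by 48 (y) by 6 mm; under that a steel blade 36 (x) by 10 (y) mm, 40 mm long, pointing down. Origin: centre of the collar's underside: the handle runs from 6 to 56 mm above it, the blade tip is 40 mm below; z up. Alike either way round. Starts in the rack; lifts straight out.
- gauge_yellow: Bystander: the same gauge with a yellow handle and a 6 mm blade; same origin and axes; leave it alone. The rack: a fixed grey block 230 by 66 mm, 52 mm tall, with three slots 70 mm apart in a row along the gauges' own x, in any order. Collars rest on its top. The handles are free on both flat sides (own +y and -y).
- gauge_red: Bystander in the rack: the same gauge with a red handle and a 14 mm blade; same origin and axes; leave it alone. The blue blade has 3 mm of play all round in its own slot.
- jaw_unit: Fixed vial gripper: dark base plate 110 (own x) by 150 (y) mm, two upright aluminium jaws, flat tops 72 mm above the bench, nothing higher. Gap between them along own x, open at ends and top: 60 mm long, 16 mm wide, flaring over its top 14 mm to 34 mm; 48 mm clear depth. Origin: on the bench under the gap's middle; z up. Gauge fully in: its origin 72 mm above this one, its x along this x.
Mind the look-alikes: they are no part of the job. Of the things that look like the jaw_unit, the middle-sized one is meant.

How it is judged:
On the way:
1. the blue gauge's blade is lowered at least 17 mm into the gap while the gripper still holds it (z of gauge_blue in the frame of jaw_unit below 0.095 m and x of gauge_blue in the frame of jaw_unit between -0.025 and 0.025 m and y of gauge_blue in the frame of jaw_unit between -0.012 and 0.012 m and contact force between the fingers and gauge_blue above 0.5 N), for 0.1 s.
At the end, for the whole second after the job is handed in: The blue gauge stands released and still in the gap, collar on the jaws (within 6 mm), within 15 mm of the middle along the jaws and 8 mm across, upright within 10 degrees, blade along the gap within 15 degrees; yellow and red gauges within 20 mm of where they stood in the rack (z of gauge_blue in the frame of jaw_unit between 0.066 and 0.078 m and x of gauge_blue in the frame of jaw_unit between -0.015 and 0.015 m and y of gauge_blue in the frame of jaw_unit between -0.008 and 0.008 m and angle between gauge_blue's own z axis and vertical below 0.175 rad and angle between the x axis of gauge_blue and the x axis of jaw_unit, either way round below 0.26 rad and linear speed of gauge_blue below 0.02 m/s and distance of each of gauge_yellow, gauge_red from where it was at the start of the episode below 0.02 m); the robot touches nothing.
It fails at once if the yellow or the red gauge is moved by more than 20 mm (distance of any of gauge_yellow, gauge_red from where it was at the start of the episode above 0.02 m).
It also fails if it takes over 48 s, if anything falls off the work surface, if the arm or the gripper's body presses on something with over 40 N, if the wrist force passes 120 N, or if a joint passes its speed limit or range.

## Robot

A 7-joint arm with a two-finger parallel gripper is mounted at the origin on the work surface. World frame = base frame: x ahead of the robot, y to its left, z up, the work surface at z = 0. Lengths are in m, angles in rad, forces in N, time in s.
With the tool pointing down it reaches from about 0.425 to 0.875 m from the base axis. Payload 4.7 kg.
Tool frame: the origin (TCP) lies midway between the tips of the shut fingers; the grasp point (between the pads) lies 19 mm behind it; y points along the fingers, z is the direction in which the jaws open and shut, and the axes are right-handed (so a half turn about y gives the same grasp; the last joint's range is limited). The gripper opens to 87 mm and grips with 3 to 60 N. Pads are 19 mm wide; open, the fingers measure 117 mm over their backs; the gripper's body (75 mm by 190 mm) begins 51 mm behind the grasp point.
Start: joints at [1.209, 0.321, -0.07, 1.45, 0.023, 1.371, -0.057], TCP at [0.239, -0.605, 0.223] pointing down, gripper open.
Joint ranges: [-2.86, 2.86], [-0.3, 2.09], [-1.38, 1.24], [0.06, 2.45], [-1.56, 4.7], [0.09, 2.05], [-2.69, 2.69]. Speed limits (rad/s): [2.57, 2.57, 3.14, 3.14, 3.14, 3.14, 3.14].

## Interface

Orientations are given as a rotation vector (axis times angle).
In Python, from bench import ctrl gives the robot as it stands.
- The arm moves only by the tool play_rows, never from a script. Its arguments are lists of equal length, an entry for each row: "translation": the shift along the tool's x, y, z in mm, a list of three; "turn": the turn, a rotation vector about the tool's x, y, z in rad, a list of three; "fingers": the opening, from -1 (shut) to 1 (fully open), so that 0 is half open. In form: {"translation": [[dx, dy, dz], ...], "turn": [[wx, wy, wz], ...], "fingers": [fingers, ...]}. A call has exactly 10 rows; each row shifts and turns the commanded pose from where the row before left it, along the tool's axes as they then stand; what a row does not reach is not made up. A row lasts 1/12 s, in which the tool goes at most 41.7 mm and 7.16 degrees, less where a joint would pass 70% of its speed; a pose out of reach is approached as far as the arm can. A call with a gripper value outside its range is refused whole. The fingers move at their own pace and stop on an object; "grip_force" is the grip in N (left out, the last holds). Time passes only in rows, so rows that do not move let the fingers close, or fill a call up. It gives the time, the measured TCP pose, the force and the opening at its end, in the units of the state.
- ctrl.get_state(): the state, without advancing time (a new reading comes with each control period).
- ctrl.get_image(name): name is "scene" or "side" or "wrist"; returns the picture (420x560x3 uint8, blue, green, red); there is no depth.
- ctrl.camera_info(name): a dict with "camera_matrix" (3x3 intrinsics, pixels), "k1" (the pictures are not rectified: a ray, as slopes to the right and down, at radius r is drawn at 1 + k1 r^2 times it, then the intrinsics apply), "R" (3x3) and "t" (3): a world point X has camera coordinates R X + t. Camera axes: x right, y down, z forward; pixel columns grow to the right and rows downward; lengths in m; the calibration is good to about 2 mm. A picture is of the moment at which its call begins: read the wrist's pose just before it. camera_info takes no time and is no camera call; for the wrist camera it gives the pose at the moment of the call.
- ctrl.close_job(): hands the job in, once; it reports no verdict.
The state is a dict: "time": time; "joint_positions": joint angles; "qd": joint speeds; "joint_torque": joint torques, N m; "position": TCP position; "tool_rot": TCP orientation; "ft_force": force on the tool from outside, world axes, zero at the start; "torque": the same for the moment, N m; "grip_width": opening from 0.0 (shut) to 1.0 (fully open).
Only numpy, scipy, OpenCV 4.12 (cv2) and the standard library are available. Lean on these libraries where they do the work, as an engineer would, in place of code of your own. Each camera call takes 0.05 s, during which the arm holds its last target.

## Working session

There is one attempt and no reset: what is moved stays moved. The work goes in short steps, Python scripts to look and compute and a tool call to move; the robot and the scene stay as the last step left them, time stands still between calls to the robot, and variables do not carry over. Pictures are saved under pics/ and viewed, and the job is handed in when it is done.

Besides the shell and the picture viewer there is one more tool, called after "Call:" as name(argument=value, ...), one argument or row to a line, values as JSON. play_rows: Moves the arm, as the interface text tells. Its arguments: {"type":"object","properties":{"translation":{"type":"array"},"turn":{"type":"array"},"fingers":{"type":"array"},"grip_force":{"type":"number"}},"required":["translation","turn","fingers"]}

```bash
mkdir -p pics; cat > h.py <<'E'
import numpy as np,cv2
from bench import ctrl
def snap(n,f):
    im=ctrl.get_image(n); cv2.imwrite('pics/'+f,im); return im
E
python3 - <<'E'
from h import *
s=ctrl.get_state();print(s)
for n in ("scene","side","wrist"):
    c=ctrl.camera_info(n);print(n,c)
    np.save('pics/%s0.npy'%n,np.array([c],dtype=object),allow_pickle=True)
    snap(n,n+"0.png")
E
```

```text
{'time': 0.0, 'joint_positions': array([ 1.20911529,  0.32181047, -0.07010966,  1.45169441,  0.0226126 ,
        1.37083158, -0.05691349]), 'qd': array([-6.24773010e-04,  2.01149402e-03,  2.15500548e-03,  2.70736348e-05,
        7.33558503e-04,  1.33867635e-03, -8.82764687e-05]), 'joint_torque': array([-4.00233339e-04, -4.91292715e+01, -4.04081466e-01, -3.12523162e+01,
       -6.38623768e-02,  4.37653530e-02,  1.90866399e-04]), 'position': array([ 0.23830059, -0.60412228,  0.22146014]), 'tool_rot': array([-0.38386073,  2.01808087, -2.01418332]), 'ft_force': array([ 0.8043347 ,  0.15052459, -0.01952299]), 'torque': array([-0.02667795, -0.00941136,  0.00950886]), 'grip_width': 1.0000821587614463}
scene {'camera_matrix': array([[482.41298162,   0.        , 284.56396753],
       [  0.        , 482.41298162, 208.86255615],
       [  0.        ,   0.        ,   1.        ]]), 'k1': -0.06039109583151611, 'R': array([[-0.66275706,  0.74883152,  0.00210553],
       [ 0.48818905,  0.43420282, -0.75705969],
       [-0.56782438, -0.50071876, -0.65334233]]), 't': array([ 0.24821393, -0.188557  ,  1.37968299])}
side {'camera_matrix': array([[436.76030379,   0.        , 280.45804979],
       [  0.        , 436.76030379, 202.9851341 ],
       [  0.        ,   0.        ,   1.        ]]), 'k1': -0.11334417486626121, 'R': array([[-0.78185535, -0.62307769,  0.0218269 ],
       [-0.40180468,  0.47680882, -0.78179687],
       [ 0.47671293, -0.62002221, -0.62315106]]), 't': array([0.34120575, 0.21979377, 0.73877204])}
wrist {'camera_matrix': array([[369.11601262,   0.        , 281.35955189],
       [  0.        , 369.11601262, 207.62696847],
       [  0.        ,   0.        ,   1.        ]]), 'k1': 0.005716132670480774, 'R': array([[ 0.36645285, -0.9304343 , -0.00207896],
       [-0.89694663, -0.35385599,  0.26508996],
       [-0.24738444, -0.09527825, -0.96422144]]), 't': array([-0.64781809, -0.03090523,  0.391312  ])}
```

View pics/scene0.png

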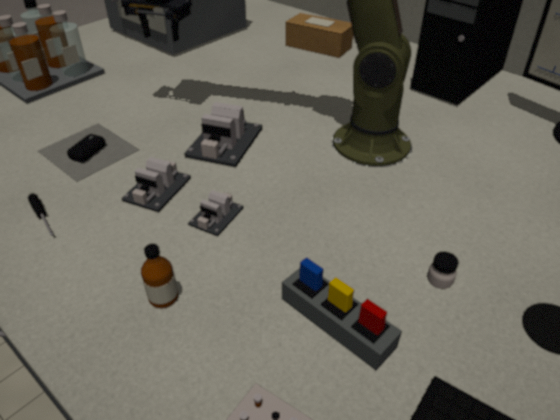

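View pics/side0.png

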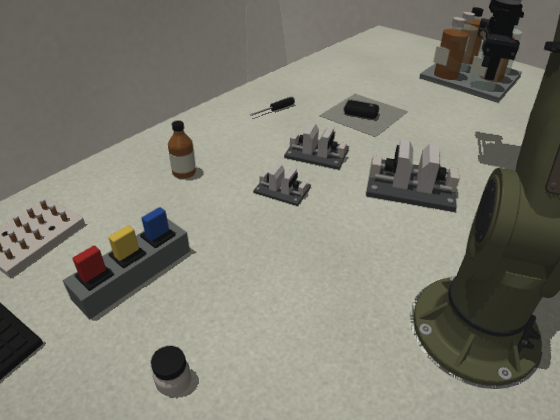

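View pics/wrist0.png

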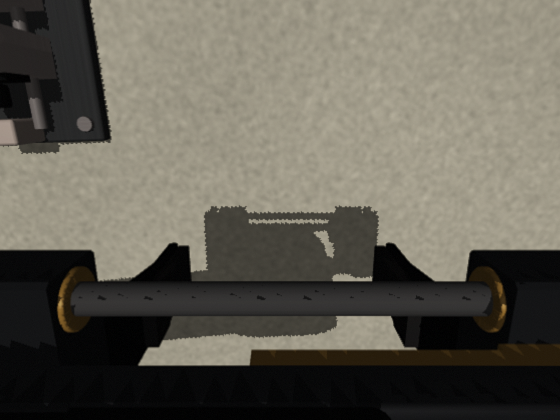

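```bash
python3 - <<'E'
import cv2,numpy as np
a=cv2.imread('pics/scene0.png');b=cv2.imread('pics/side0.png')
def c(im,x,y,w,h,k,f): cv2.imwrite('pics/'+f,cv2.resize(im[y:y+h,x:x+w],None,fx=k,fy=k,interpolation=cv2.INTER_CUBIC))
c(a,110,90,160,150,4,'c1.png')
c(a,270,245,140,125,4.8,'c2.png')
c(b,240,110,230,110,3.4,'c3.png')
c(b,60,200,140,115,5,'c4.png')
E
```

```text
(no output)
```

View pics/c1.png

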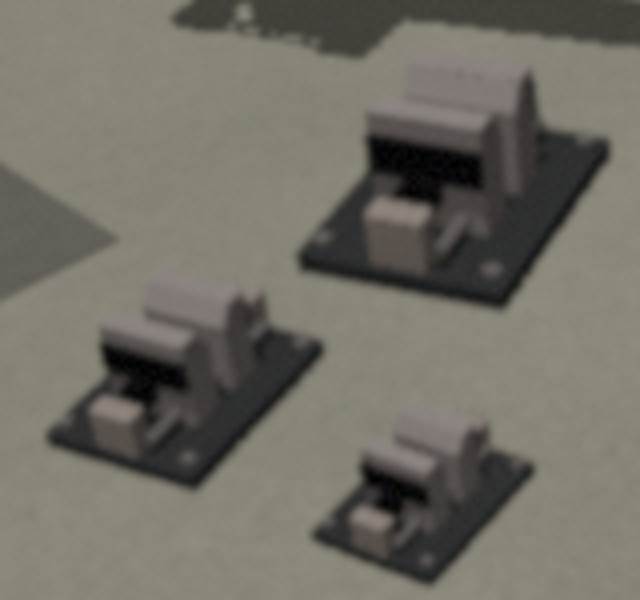

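View pics/c2.png

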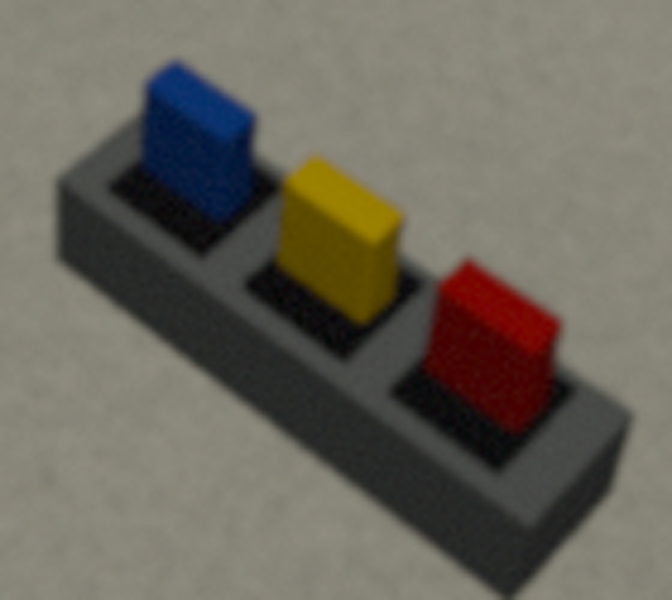

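View pics/c3.png

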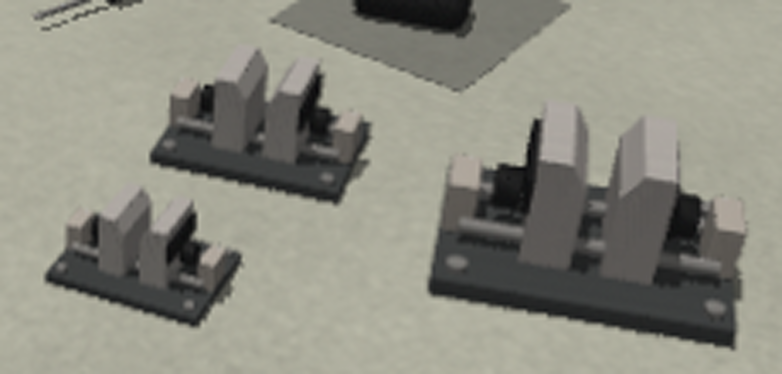

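View pics/c4.png

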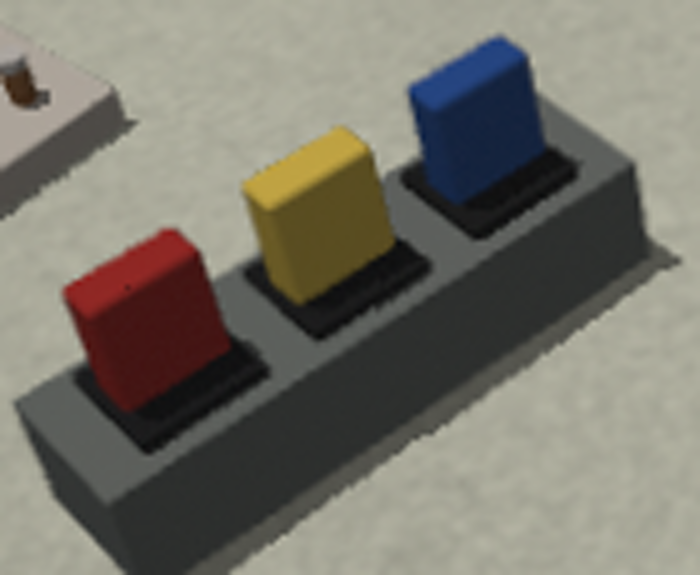

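```bash
cat >> h.py <<'E'
from scipy.optimize import least_squares
C={n:np.load('pics/%s0.npy'%n,allow_pickle=True)[0] for n in('scene','side')}
def proj(c,X):
    X=np.atleast_2d(X); p=X@c['R'].T+c['t']; s=p[:,:2]/p[:,2:]
    s=s*(1+c['k1']*(s**2).sum(1,keepdims=True)); K=c['camera_matrix']
    return s*[K[0,0],K[1,1]]+K[:2,2]
def unproj(c,uv,z):
    K=c['camera_matrix'];d=np.array([[K[0,0],0],[0,K[1,1]]])
    s0=(np.array(uv,float)-K[:2,2])/[K[0,0],K[1,1]]; s=s0.copy()
    for _ in range(20): s=s0/(1+c['k1']*(s@s))
    R,t=c['R'],c['t']; o=-R.T@t; r=R.T@np.array([s[0],s[1],1]); return o+r*(z-o[2])/r[2]
def body(p,L):
    L=np.atleast_2d(L).astype(float);a=p[2];R=np.array([[np.cos(a),-np.sin(a),0],[np.sin(a),np.cos(a),0],[0,0,1]])
    return L@R.T+[p[0],p[1],0]
def crop(k,x,y,P): return [((u+.5)/k-.5+x,(v+.5)/k-.5+y) for u,v in P]
E
python3 - <<'E'
from h import *
sc,sd=C['scene'],C['side']
# rack via raw unprojection
A=crop(4.8,270,245,[(62,183),(530,527),(630,418)])
B=crop(5,60,200,[(17,403),(112,500),(632,163)])
for c,l in((sc,A),(sd,B)): print([unproj(c,p,.052).round(4) for p in l])
# blue handle top z=.108 ; collar top z=.058
print([unproj(sc,p,.108).round(4) for p in crop(4.8,270,245,[(148,82),(178,62),(255,112),(235,132)])])
print([unproj(sd,p,.108).round(4) for p in crop(5,60,200,[(412,90),(500,37),(527,55),(437,110)])])
print([unproj(sc,p,.058).round(4) for p in crop(4.8,270,245,[(110,187),(203,250),(280,185)])])
print([unproj(sd,p,.058).round(4) for p in crop(5,60,200,[(403,180),(483,230),(577,165)])])
for z in(0,.01):
  for nm,c,l in(('sc mid',sc,crop(4,110,90,[(50,434),(195,482),(322,347)])),('sc big',sc,crop(4,110,90,[(302,262),(503,300),(608,145)])),('sc small',sc,crop(4,110,90,[(315,535),(432,580),(532,467)])),
   ('sd mid',sd,crop(3.4,240,110,[(152,155),(338,198),(370,125)]))):
    P=[unproj(c,p,z) for p in l];print(nm,z,[q.round(4) for q in P],np.linalg.norm(P[1]-P[0]).round(3),np.linalg.norm(P[2]-P[1]).round(3))
E
```

```text
[array([0.5901, 0.1855, 0.052 ]), array([0.599 , 0.4115, 0.052 ]), array([0.5368, 0.4139, 0.052 ])]
[array([0.5968, 0.4099, 0.052 ]), array([0.5331, 0.4113, 0.052 ]), array([0.5245, 0.1851, 0.052 ])]
[array([0.5665, 0.2085, 0.108 ]), array([0.5508, 0.2104, 0.108 ]), array([0.5515, 0.2486, 0.108 ]), array([0.5644, 0.2492, 0.108 ])]
[array([0.5648, 0.2479, 0.108 ]), array([0.5641, 0.2073, 0.108 ]), array([0.548 , 0.2076, 0.108 ]), array([0.5488, 0.2489, 0.108 ])]
[array([0.583 , 0.2044, 0.058 ]), array([0.5831, 0.2515, 0.058 ]), array([0.5378, 0.2538, 0.058 ])]
[array([0.5789, 0.2524, 0.058 ]), array([0.5339, 0.2499, 0.058 ]), array([0.5344, 0.2035, 0.058 ])]
sc mid 0 [array([ 0.6187, -0.3228,  0.    ]), array([ 0.5863, -0.218 ,  0.    ]), array([ 0.4478, -0.2649,  0.    ])] 0.11 0.146
sc big 0 [array([ 0.3935, -0.3511,  0.    ]), array([ 0.3326, -0.2141,  0.    ]), array([ 0.1406, -0.2993,  0.    ])] 0.15 0.21
sc small 0 [array([ 0.5687, -0.1273,  0.    ]), array([ 0.5489, -0.0483, -0.    ]), array([ 0.4416, -0.0761,  0.    ])] 0.081 0.111
sd mid 0 [array([ 0.6002, -0.2222,  0.    ]), array([ 0.4558, -0.2664,  0.    ]), array([ 0.4934, -0.3744,  0.    ])] 0.151 0.114
sc mid 0.01 [array([ 0.6242, -0.3108,  0.01  ]), array([ 0.5923, -0.2074,  0.01  ]), array([ 0.4556, -0.2536,  0.01  ])] 0.108 0.144
sc big 0.01 [array([ 0.4021, -0.3387,  0.01  ]), array([ 0.3419, -0.2035,  0.01  ]), array([ 0.1525, -0.2876,  0.01  ])] 0.148 0.207
sc small 0.01 [array([ 0.5749, -0.1179,  0.01  ]), array([ 0.5554, -0.04  ,  0.01  ]), array([ 0.4495, -0.0674,  0.01  ])] 0.08 0.109
sd mid 0.01 [array([ 0.5906, -0.2095,  0.01  ]), array([ 0.4485, -0.2531,  0.01  ]), array([ 0.4856, -0.3593,  0.01  ])] 0.149 0.113
```

```bash
cat >> h.py <<'E'
from scipy.spatial.transform import Rotation as Ro
def go(P,zdir,s=None):
    """world target TCP pos P, tool y down, tool z heading zdir (rad). prints tool-frame delta from the measured pose"""
    s=s or ctrl.get_state(); R0=Ro.from_rotvec(s['tool_rot']); 
    z=np.array([np.cos(zdir),np.sin(zdir),0]);y=np.array([0,0,-1.]);x=np.cross(y,z)
    R1=Ro.from_matrix(np.stack([x,y,z],1)); w=(R0.inv()*R1).as_rotvec()
    d=R0.inv().apply(np.array(P)-s['position'])*1000
    print('t',round(s['time'],2),'pos',s['position'].round(4),'tool-delta mm',d.round(1),'turn',w.round(4),'F',s['ft_force'].round(1),'g',round(s['grip_width'],3))
    return d,w
E
python3 - <<'E'
from h import *
s=ctrl.get_state();R=Ro.from_rotvec(s['tool_rot']).as_matrix();print(R.round(3))
c=ctrl.camera_info('wrist');o=-c['R'].T@c['t'];print('cam tool offset',(R.T@(o-s['position'])).round(4),'cam axes in tool\n',(c['R']@R).round(3))
go([.539,-.283,.223],np.radians(17.5)); go([.539,-.283,.223],np.radians(197.5))
E
```

```text
[[-0.93  -0.001  0.367]
 [-0.367  0.001 -0.93 ]
 [ 0.    -1.    -0.001]]
cam tool offset [-0.0736 -0.1626 -0.0011] cam axes in tool
 [[ 0.001  0.     1.   ]
 [ 0.964 -0.265 -0.   ]
 [ 0.265  0.964 -0.   ]]
t 0.15 pos [ 0.2384 -0.6043  0.2217] tool-delta mm [-397.6   -1.  -188.5] turn [ 1.2000e-03 -1.5004e+00 -1.1000e-03] F [-0.3 -0.  -0.4] g 0.999
t 0.15 pos [ 0.2384 -0.6043  0.2217] tool-delta mm [-397.6   -1.  -188.5] turn [1.1000e-03 1.6412e+00 1.3000e-03] F [-0.3 -0.  -0.4] g 0.999
```

```bash
python3 - <<'E'
from h import *
go([.566,-.369,.223],np.radians(17.5))
E
```

```text
t 0.15 pos [ 0.2384 -0.6043  0.2217] tool-delta mm [-391.1   -1.2  -98.6] turn [ 1.2000e-03 -1.5004e+00 -1.1000e-03] F [-0.3 -0.  -0.4] g 0.999
```

Call:
play_rows(
  translation=[
    [-35,0,-9],
    [-39,0,-10],
    [-39,0,-10],
    [-39,0,-10],
    [-39,0,-10],
    [-40,0,-10],
    [-40,0,-10],
    [-40,0,-10],
    [-40,0,-10],
    [-40,0,-10],
  ],
  turn=[
    [0,0,0],
    [0,0,0],
    [0,0,0],
    [0,0,0],
    [0,0,0],
    [0,0,0],
    [0,0,0],
    [0,0,0],
    [0,0,0],
    [0,0,0],
  ],
  fingers=[1,1,1,1,1,1,1,1,1,1],
)

```text
time: 0.98
position: [0.5671, -0.3677, 0.2223]
tool_rot: [-0.384, 2.016, -2.016]
ft_force: [0.8, -0.6, 0.3]
grip_width: 1.003
```

Call:
play_rows(
  translation=[
    [0,0,0],
    [0,0,0],
    [0,0,0],
    [0,0,0],
    [0,0,0],
    [0,0,0],
    [0,0,0],
    [0,0,0],
    [0,0,0],
    [0,0,0],
  ],
  turn=[
    [0,-0.12,0],
    [0,-0.12,0],
    [0,-0.12,0],
    [0,-0.12,0],
    [0,-0.12,0],
    [0,-0.12,0],
    [0,-0.12,0],
    [0,-0.12,0],
    [0,-0.12,0],
    [0,-0.12,0],
  ],
  fingers=[1,1,1,1,1,1,1,1,1,1],
)

```text
time: 1.82
position: [0.5657, -0.369, 0.222]
tool_rot: [-1.215, 1.202, -1.201]
ft_force: [0.3, -0.2, -0.4]
grip_width: 0.999
```

Call:
play_rows(
  translation=[
    [0,0,0],
    [0,0,0],
    [0,0,0],
    [0,0,0],
    [0,0,0],
    [0,0,0],
    [0,0,0],
    [0,0,0],
    [0,0,0],
    [0,0,0],
  ],
  turn=[
    [0,-0.1,0],
    [0,-0.1,0],
    [0,-0.1,0],
    [0,0,0],
    [0,0,0],
    [0,0,0],
    [0,0,0],
    [0,0,0],
    [0,0,0],
    [0,0,0],
  ],
  fingers=[1,1,1,1,1,1,1,1,1,1],
)

```text
time: 2.65
position: [0.566, -0.369, 0.2226]
tool_rot: [-1.338, 0.982, -0.982]
ft_force: [-0.2, 0.5, -0.7]
grip_width: 0.999
```

```bash
python3 - <<'E'
from h import *
go([.566,-.369,.223],np.radians(17.5))
c=ctrl.camera_info('wrist');np.save('pics/w1.npy',np.array([c],dtype=object))
snap('wrist','w1.png')
E
```

```text
t 2.65 pos [ 0.566  -0.369   0.2226] tool-delta mm [-0.  -0.4  0. ] turn [ 0.0001 -0.0008  0.0002] F [-0.2  0.5 -0.7] g 0.999
```

View pics/w1.png

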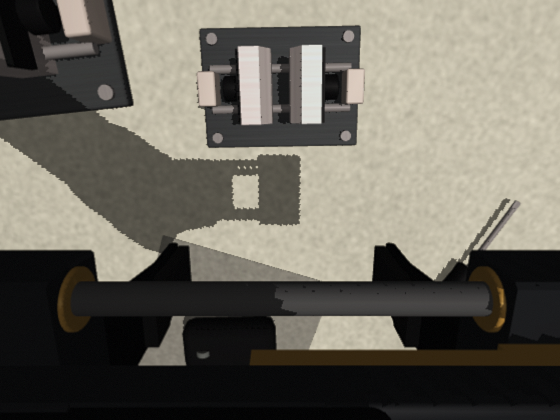

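```bash
python3 - <<'E'
import cv2
a=cv2.imread('pics/w1.png')[15:155,190:370]
cv2.imwrite('pics/c5.png',cv2.resize(a,None,fx=4,fy=4,interpolation=cv2.INTER_CUBIC))
E
```

```text
(no output)
```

View pics/c5.png

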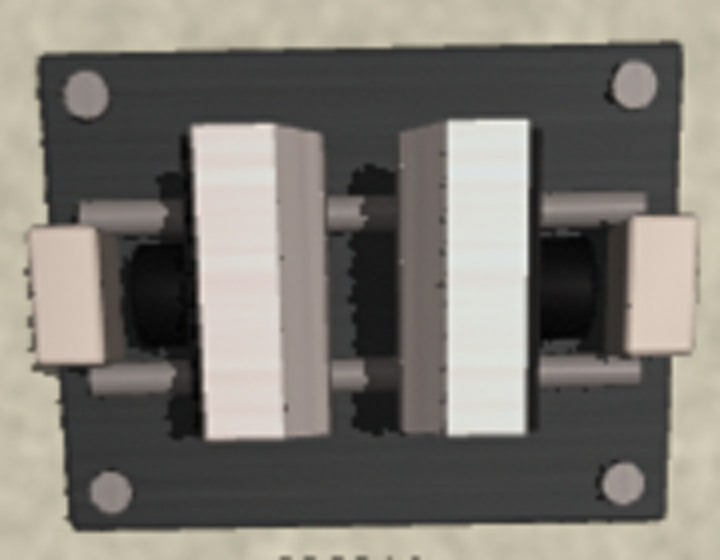

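```bash
python3 - <<'E'
from h import *
c=np.load('pics/w1.npy',allow_pickle=True)[0]
P=[unproj(c,p,.072) for p in crop(4,190,15,[(274,124),(285,438),(446,436),(448,120),(190,126),(206,440),(528,434),(529,120)])]
for p in P: print(p.round(4))
P=np.array(P);print('ctr',P[:4].mean(0),P[4:].mean(0),'w',np.linalg.norm(P[0]-P[3]),np.linalg.norm(P[1]-P[2]),'L',np.linalg.norm(P[0]-P[1]),np.linalg.norm(P[3]-P[2]))
for a,b in((0,1),(3,2),(4,5),(7,6)): d=P[a]-P[b];print(np.degrees(np.arctan2(d[1],d[0])))
Q=np.array([unproj(c,p,.01) for p in crop(4,190,15,[(40,57),(74,529),(664,518),(681,42)])]);print('plate',Q.mean(0),np.linalg.norm(np.diff(Q,axis=0),axis=1))
for a,b in((0,1),(3,2),(0,3),(1,2)): d=Q[a]-Q[b];print(np.degrees(np.arctan2(d[1],d[0])))
E
```

```text
[ 0.5139 -0.2603  0.072 ]
[ 0.533  -0.3172  0.072 ]
[ 0.5647 -0.3068  0.072 ]
[ 0.5462 -0.2494  0.072 ]
[ 0.4983 -0.2656  0.072 ]
[ 0.5176 -0.3225  0.072 ]
[ 0.5808 -0.3014  0.072 ]
[ 0.5613 -0.2446  0.072 ]
ctr [ 0.53945639 -0.28341776  0.072     ] [ 0.53948468 -0.28350912  0.072     ] w 0.03411154783014162 0.033332086886580695 L 0.060069575251434824 0.060389394149910486
108.61700253512733
107.87621411214799
108.72254107585074
108.92050000897775
plate [ 0.53968107 -0.28316301  0.01      ] [0.1086666  0.14859652 0.10916596]
108.50913755251747
108.46627785581153
-161.339899596296
-161.5323493077878
```

```bash
python3 - <<'E'
from h import *
print('bottle',unproj(C['scene'],(163,303),0),unproj(C['side'],(183,176),0))
go([.5545,.139,.223],np.radians(-2.2))
E
```

```text
bottle [0.75287616 0.01498511 0.        ] [0.7330883  0.01622635 0.        ]
t 2.7 pos [ 0.5659 -0.369   0.2226] tool-delta mm [-488.1   -0.5  141.5] turn [0.000e+00 3.432e-01 1.000e-04] F [ 0.9 -0.5 -0.6] g 1.003
```

Call:
play_rows(
  translation=[
    [-37,0,11],
    [-37,0,11],
    [-37,0,11],
    [-37,0,11],
    [-37,0,11],
    [-37,0,11],
    [-37,0,11],
    [-37,0,11],
    [-37,0,11],
    [-37,0,11],
  ],
  turn=[
    [0,0,0],
    [0,0,0],
    [0,0,0],
    [0,0,0],
    [0,0,0],
    [0,0,0],
    [0,0,0],
    [0,0,0],
    [0,0,0],
    [0,0,0],
  ],
  fingers=[1,1,1,1,1,1,1,1,1,1],
)

```text
time: 3.53
position: [0.5594, 0.0186, 0.2229]
tool_rot: [-1.338, 0.981, -0.983]
ft_force: [0.6, 0.4, 0.8]
grip_width: 1.002
```

Call:
play_rows(
  translation=[
    [-37,0,10],
    [-37,0,10],
    [-30,0,8],
    [-14,0,3],
    [0,0,0],
    [0,0,0],
    [0,0,0],
    [0,0,0],
    [0,0,0],
    [0,0,0],
  ],
  turn=[
    [0,0,0],
    [0,0,0],
    [0,0,0],
    [0,0,0],
    [0,0.1,0],
    [0,0.1,0],
    [0,0.1,0],
    [0,0.043,0],
    [0,0,0],
    [0,0,0],
  ],
  fingers=[1,1,1,1,1,1,1,1,1,1],
)

```text
time: 4.37
position: [0.5538, 0.1388, 0.2226]
tool_rot: [-1.192, 1.236, -1.236]
ft_force: [0.1, 0.4, 0.2]
grip_width: 0.998
```

```bash
python3 - <<'E'
from h import *
go([.5545,.139,.223],np.radians(-2.2))
c=ctrl.camera_info('wrist');np.save('pics/w2.npy',np.array([c],dtype=object))
a=snap('wrist','w2.png')
E
```

```text
t 4.37 pos [0.5538 0.1388 0.2226] tool-delta mm [-0.2 -0.4  0.7] turn [-0.0002  0.0018  0.0002] F [0.1 0.4 0.2] g 0.998
```

View pics/w2.png

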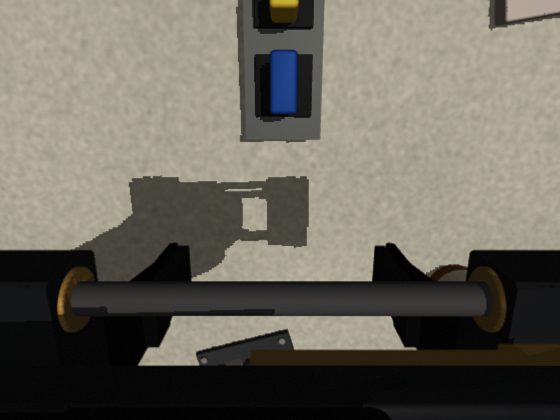

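```bash
python3 - <<'E'
import cv2
a=cv2.imread('pics/w2.png')[0:150,220:340]
cv2.imwrite('pics/c6.png',cv2.resize(a,None,fx=4,fy=4,interpolation=cv2.INTER_CUBIC))
E
```

```text
(no output)
```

View pics/c6.png

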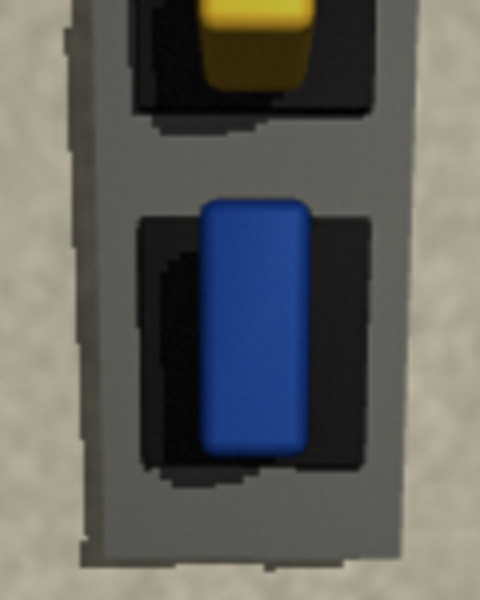

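```bash
python3 - <<'E'
from h import *
c=np.load('pics/w2.npy',allow_pickle=True)[0]
for z,L in((.108,[(200,200),(310,200),(308,455),(202,455)]),(.058,[(139,217),(371,217),(364,469),(143,467)])):
    P=np.array([unproj(c,p,z) for p in crop(4,220,0,L)]);d=P[0]+P[1]-P[2]-P[3]
    print(P.mean(0).round(4),'sides',np.linalg.norm(P-np.roll(P,-1,0),axis=1).round(4),'xdir',np.degrees(np.arctan2(d[1],d[0])))
L=[(97,100),(106,556),(400,556),(413,100)]
P=np.array([unproj(c,p,.052) for p in crop(4,220,0,L)])
for a,b in((0,1),(3,2)): d=P[a]-P[b];print('rack',np.degrees(np.arctan2(d[1],d[0])),np.linalg.norm(P[1]-P[2]),P[1],P[2])
E
```

```text
[0.5592 0.2291 0.108 ] sides [0.0191 0.043  0.0193 0.043 ] xdir 87.9540466025997
[0.5594 0.229  0.058 ] sides [0.0478 0.0504 0.0476 0.05  ] xdir 87.59024057685792
rack 87.54139817861561 0.06543819380093663 [0.52485793 0.18599152 0.052     ] [0.59025053 0.18354916 0.052     ]
rack 87.8150353010582 0.06543819380093663 [0.52485793 0.18599152 0.052     ] [0.59025053 0.18354916 0.052     ]
```

```bash
python3 - <<'E'
from h import *
go([.5593,.229,.067],np.radians(-2.2))
E
```

```text
t 4.42 pos [0.5538 0.1387 0.2226] tool-delta mm [-90.4 155.6   2.1] turn [-0.0001  0.0017  0.0002] F [0.7 0.8 0.6] g 0.999
```

Call:
play_rows(
  translation=[
    [-30,0,1],
    [-30,0,1],
    [-30,0,0],
    [0,20,0],
    [0,25,0],
    [0,25,0],
    [0,20,0],
    [0,10,0],
    [0,0,0],
    [0,0,0],
  ],
  turn=[
    [0,0,0],
    [0,0,0],
    [0,0,0],
    [0,0,0],
    [0,0,0],
    [0,0,0],
    [0,0,0],
    [0,0,0],
    [0,0,0],
    [0,0,0],
  ],
  fingers=[1,1,1,1,1,1,1,1,1,1],
)

```text
time: 5.25
position: [0.5594, 0.2286, 0.1228]
tool_rot: [-1.191, 1.237, -1.237]
ft_force: [0.4, 0.0, 0.5]
grip_width: 0.999
```

```bash
python3 - <<'E'
from h import *
go([.5593,.229,.067],np.radians(-2.2))
snap('wrist','w3.png'); snap('side','s3.png')
E
```

```text
t 5.25 pos [0.5594 0.2286 0.1228] tool-delta mm [-0.3 55.8 -0.1] turn [ 0.0001  0.0006 -0.0002] F [0.4 0.  0.5] g 0.999
```

View pics/w3.png

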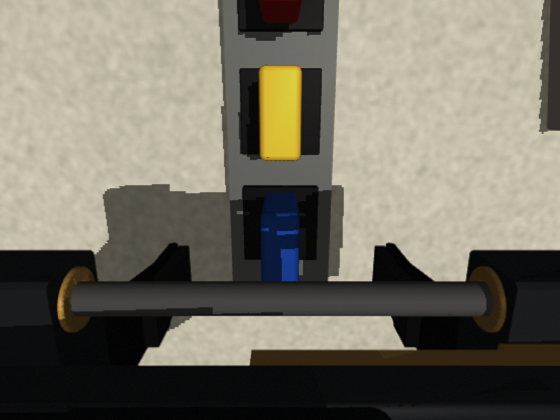

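View pics/s3.png

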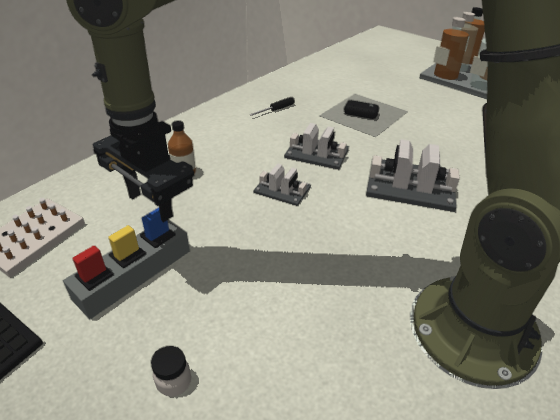

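Call:
play_rows(
  translation=[
    [0,15,0],
    [0,15,0],
    [0,15,0],
    [0,10,0],
    [0,0,0],
    [0,0,0],
    [0,0,0],
    [0,0,0],
    [0,0,0],
    [0,0,0],
  ],
  turn=[
    [0,0,0],
    [0,0,0],
    [0,0,0],
    [0,0,0],
    [0,0,0],
    [0,0,0],
    [0,0,0],
    [0,0,0],
    [0,0,0],
    [0,0,0],
  ],
  fingers=[1,1,1,1,1,0,-0.4,-0.7,-0.7,-0.7],
  grip_force=30,
)

```text
time: 6.18
position: [0.5597, 0.2288, 0.0682]
tool_rot: [-1.19, 1.236, -1.238]
ft_force: [-0.0, -0.6, -0.1]
grip_width: 0.708
```

Call:
play_rows(
  translation=[
    [0,0,0],
    [0,0,0],
    [0,0,0],
    [0,0,0],
    [0,0,0],
    [0,0,0],
    [0,0,0],
    [0,0,0],
    [0,0,0],
    [0,0,0],
  ],
  turn=[
    [0,0,0],
    [0,0,0],
    [0,0,0],
    [0,0,0],
    [0,0,0],
    [0,0,0],
    [0,0,0],
    [0,0,0],
    [0,0,0],
    [0,0,0],
  ],
  fingers=[-1,-1,-1,-1,-1,-1,-1,-1,-1,-1],
  grip_force=30,
)

```text
time: 7.02
position: [0.5592, 0.2286, 0.0675]
tool_rot: [-1.191, 1.237, -1.237]
ft_force: [0.3, -0.2, 0.1]
grip_width: 0.231
```

```bash
python3 - <<'E'
from h import *
go([.5593,.229,.067],np.radians(-2.2))
snap('wrist','w4.png')
E
```

```text
t 7.02 pos [0.5592 0.2286 0.0675] tool-delta mm [-0.4  0.5  0.1] turn [0.0002 0.0004 0.0001] F [ 0.3 -0.2  0.1] g 0.231
```

View pics/w4.png

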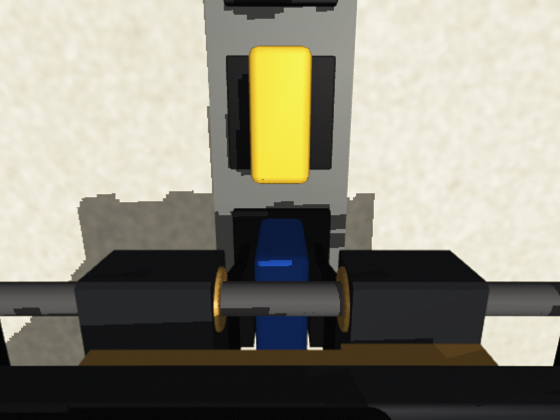

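Call:
play_rows(
  translation=[
    [0,-4,0],
    [0,-8,0],
    [0,-12,0],
    [0,-15,0],
    [0,-15,0],
    [0,-20,0],
    [0,-20,0],
    [0,-20,0],
    [0,-6,0],
    [0,0,0],
  ],
  turn=[
    [0,0,0],
    [0,0,0],
    [0,0,0],
    [0,0,0],
    [0,0,0],
    [0,0,0],
    [0,0,0],
    [0,0,0],
    [0,0,0],
    [0,0,0],
  ],
  fingers=[-1,-1,-1,-1,-1,-1,-1,-1,-1,-1],
)

```text
time: 7.9
position: [0.5606, 0.2295, 0.1904]
tool_rot: [-1.187, 1.234, -1.238]
ft_force: [0.7, 0.2, -0.9]
grip_width: 0.228
```

```bash
python3 - <<'E'
from h import *
go([.5395,-.2834,.17],np.radians(18.5))
snap('wrist','w5.png'); snap('scene','sc5.png')
E
```

```text
t 7.9 pos [0.5606 0.2295 0.1904] tool-delta mm [513.3  19.7  -1.7] turn [-0.0049 -0.3608 -0.0006] F [ 0.7  0.2 -0.9] g 0.228
```

View pics/w5.png

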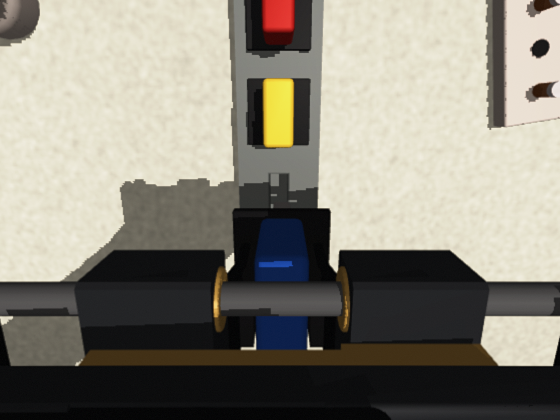

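View pics/sc5.png

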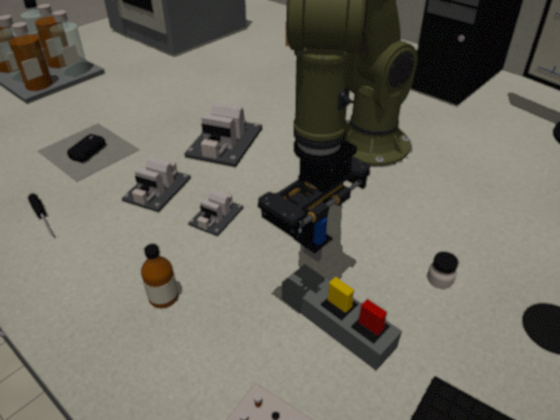

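Call:
play_rows(
  translation=[
    [15,0,0],
    [30,0,0],
    [36,0,0],
    [36,0,0],
    [36,0,0],
    [36,0,0],
    [36,0,0],
    [36,0,0],
    [36,0,0],
    [36,0,0],
  ],
  turn=[
    [0,0,0],
    [0,0,0],
    [0,0,0],
    [0,0,0],
    [0,0,0],
    [0,0,0],
    [0,0,0],
    [0,0,0],
    [0,0,0],
    [0,0,0],
  ],
  fingers=[-1,-1,-1,-1,-1,-1,-1,-1,-1,-1],
)

```text
time: 8.83
position: [0.5452, -0.1059, 0.1859]
tool_rot: [-1.193, 1.239, -1.236]
ft_force: [1.5, 0.2, -1.5]
grip_width: 0.226
```

Call:
play_rows(
  translation=[
    [36,0,0],
    [36,0,0],
    [36,0,-2],
    [30,0,0],
    [20,0,0],
    [10,0,0],
    [0,0,0],
    [0,0,0],
    [0,0,0],
    [0,0,0],
  ],
  turn=[
    [0,0,0],
    [0,0,0],
    [0,0,0],
    [0,0,0],
    [0,0,0],
    [0,-0.06,0],
    [0,-0.1,0],
    [0,-0.1,0],
    [0,-0.06,0],
    [0,-0.04,0],
  ],
  fingers=[-1,-1,-1,-1,-1,-1,-1,-1,-1,-1],
)

```text
time: 9.67
position: [0.5372, -0.2717, 0.1855]
tool_rot: [-1.346, 0.97, -0.964]
ft_force: [-1.2, 0.7, -1.3]
grip_width: 0.221
```

```bash
python3 - <<'E'
from h import *
go([.5395,-.2834,.15],np.radians(18.5))
E
```

```text
t 9.67 pos [ 0.5372 -0.2717  0.1855] tool-delta mm [12.  35.4 -1.5] turn [ 0.0022  0.0019 -0.0027] F [-1.2  0.7 -1.3] g 0.221
```

Call:
play_rows(
  translation=[
    [6,5,-0.7],
    [6,10,-0.8],
    [0,10,0],
    [0,5,0],
    [0,0,0],
    [0,0,0],
    [0,0,0],
    [0,0,0],
    [0,0,0],
    [0,0,0],
  ],
  turn=[
    [0.001,0.001,-0.001],
    [0.001,0.001,-0.001],
    [0,0,0],
    [0,0,0],
    [0,0,0],
    [0,0,0],
    [0,0,0],
    [0,0,0],
    [0,0,0],
    [0,0,0],
  ],
  fingers=[-1,-1,-1,-1,-1,-1,-1,-1,-1,-1],
)

```text
time: 10.5
position: [0.541, -0.2838, 0.1581]
tool_rot: [-1.343, 0.967, -0.973]
ft_force: [0.1, 0.7, -0.8]
grip_width: 0.229
```

```bash
python3 - <<'E'
from h import *
go([.5395,-.2834,.088],np.radians(18.5))
snap('wrist','w6.png'); a=snap('side','s6.png');b=snap('scene','sc6.png')
k=lambda im,x,y,w,h:cv2.resize(im[y:y+h,x:x+w],(400,400),interpolation=cv2.INTER_CUBIC)
cv2.imwrite('pics/c7.png',np.hstack([k(a,255,60,130,130),k(b,90,90,130,130)]))
E
```

```text
t 10.5 pos [ 0.541  -0.2838  0.1581] tool-delta mm [-1.1 70.1 -1.4] turn [-0.0025 -0.0027  0.0028] F [ 0.1  0.7 -0.8] g 0.229
```

View pics/w6.png

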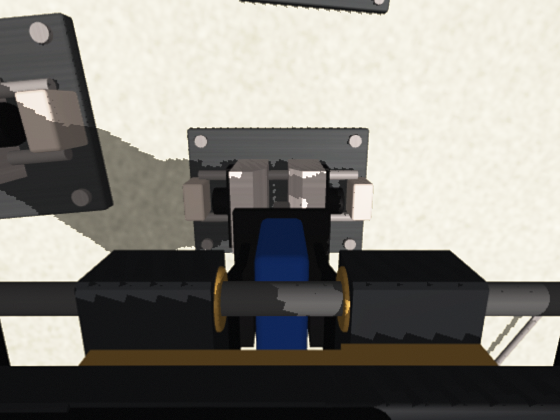

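View pics/c7.png

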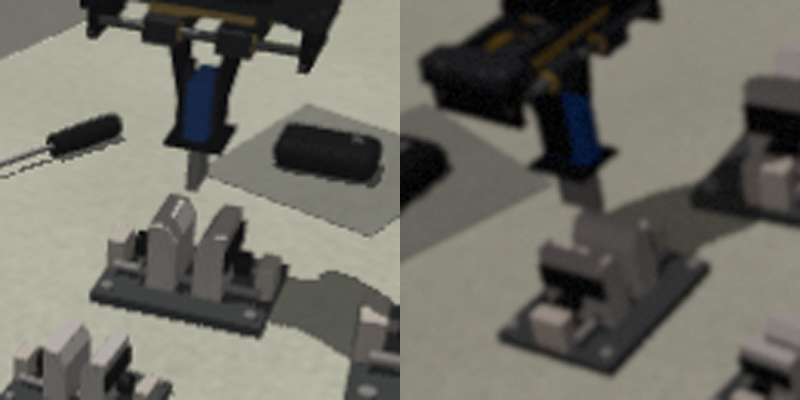

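Call:
play_rows(
  translation=[
    [-0.7,0,-1],
    [0,4,0],
    [0,5,0],
    [0,5,0],
    [0,5,0],
    [0,5,0],
    [0,4,0],
    [0,0,0],
    [0,0,0],
    [0,0,0],
  ],
  turn=[
    [-0.001,-0.002,0.001],
    [0,0,0],
    [0,0,0],
    [0,0,0],
    [0,0,0],
    [0,0,0],
    [0,0,0],
    [0,0,0],
    [0,0,0],
    [0,0,0],
  ],
  fingers=[-1,-1,-1,-1,-1,-1,-1,-1,-1,-1],
)

```text
time: 11.48
position: [0.5397, -0.2835, 0.1297]
tool_rot: [-1.344, 0.967, -0.97]
ft_force: [0.1, 0.4, 0.6]
grip_width: 0.228
```

```bash
python3 - <<'E'
from h import *
go([.5395,-.2834,.088],np.radians(18.5))
E
```

```text
t 11.48 pos [ 0.5397 -0.2835  0.1297] tool-delta mm [-0.3 41.7 -0.2] turn [-0.0012 -0.0008  0.0012] F [0.1 0.4 0.6] g 0.228
```

Well aligned; lowering further.

Call:
play_rows(
  translation=[
    [0,2,0],
    [0,3,0],
    [0,3,0],
    [0,3,0],
    [0,3,0],
    [0,3,0],
    [0,3,0],
    [0,2,0],
    [0,0,0],
    [0,0,0],
  ],
  turn=[
    [-0.001,-0.001,0.001],
    [0,0,0],
    [0,0,0],
    [0,0,0],
    [0,0,0],
    [0,0,0],
    [0,0,0],
    [0,0,0],
    [0,0,0],
    [0,0,0],
  ],
  fingers=[-1,-1,-1,-1,-1,-1,-1,-1,-1,-1],
)

```text
time: 12.32
position: [0.5395, -0.2835, 0.1074]
tool_rot: [-1.345, 0.968, -0.968]
ft_force: [-0.2, -0.8, -0.3]
grip_width: 0.228
```

```bash
python3 - <<'E'
from h import *
go([.5395,-.2834,.088],np.radians(18.5))
E
```

```text
t 12.32 pos [ 0.5395 -0.2835  0.1074] tool-delta mm [-0.  19.4  0.1] turn [ 0.0002  0.0002 -0.0002] F [-0.2 -0.8 -0.3] g 0.228
```

Call:
play_rows(
  translation=[
    [0,2,0],
    [0,3,0],
    [0,3,0],
    [0,3,0],
    [0,3,0],
    [0,2,0],
    [0,1,0],
    [0,1,0],
    [0,0,0],
    [0,0,0],
  ],
  turn=[
    [0,0,0],
    [0,0,0],
    [0,0,0],
    [0,0,0],
    [0,0,0],
    [0,0,0],
    [0,0,0],
    [0,0,0],
    [0,0,0],
    [0,0,0],
  ],
  fingers=[-1,-1,-1,-1,-1,-1,-1,-1,-1,-1],
)

```text
time: 13.15
position: [0.5396, -0.2836, 0.0896]
tool_rot: [-1.345, 0.968, -0.968]
ft_force: [0.6, -0.6, -1.8]
grip_width: 0.229
```

```bash
python3 - <<'E'
from h import *
go([.5395,-.2834,.088],np.radians(18.5))
a=snap('side','s8.png');b=snap('scene','sc8.png')
k=lambda im,x,y,w,h:cv2.resize(im[y:y+h,x:x+w],(400,400),interpolation=cv2.INTER_CUBIC)
cv2.imwrite('pics/c8.png',np.hstack([k(a,265,90,100,100),k(b,105,110,100,100)]))
E
```

```text
t 13.15 pos [ 0.5396 -0.2836  0.0896] tool-delta mm [-0.2  1.6 -0. ] turn [-0.      0.0001  0.0002] F [ 0.6 -0.6 -1.8] g 0.229
```

View pics/c8.png

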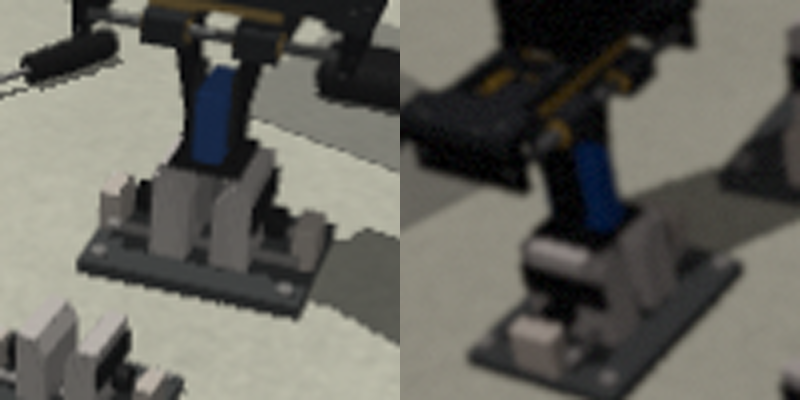

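Call:
play_rows(
  translation=[
    [0,0.5,0],
    [0,0.5,0],
    [0,0.5,0],
    [0,0.5,0],
    [0,0,0],
    [0,0,0],
    [0,0,0],
    [0,0,0],
    [0,0,0],
    [0,0,0],
  ],
  turn=[
    [0,0,0],
    [0,0,0],
    [0,0,0],
    [0,0,0],
    [0,0,0],
    [0,0,0],
    [0,0,0],
    [0,0,0],
    [0,0,0],
    [0,0,0],
  ],
  fingers=[-1,-1,-1,-1,-1,-1,-1,-1,-1,-1],
)

```text
time: 14.08
position: [0.5395, -0.2835, 0.0876]
tool_rot: [-1.345, 0.968, -0.968]
ft_force: [0.1, 0.6, -1.9]
grip_width: 0.23
```

Call:
play_rows(
  translation=[
    [0,0.5,0],
    [0,0.5,0],
    [0,0,0],
    [0,0,0],
    [0,0,0],
    [0,0,0],
    [0,0,0],
    [0,0,0],
    [0,0,0],
    [0,0,0],
  ],
  turn=[
    [0,0,0],
    [0,0,0],
    [0,0,0],
    [0,0,0],
    [0,0,0],
    [0,0,0],
    [0,0,0],
    [0,0,0],
    [0,0,0],
    [0,0,0],
  ],
  fingers=[-1,-1,-1,-1,-1,-1,-1,-1,-1,-1],
)

```text
time: 14.92
position: [0.5396, -0.2835, 0.0874]
tool_rot: [-1.345, 0.968, -0.968]
ft_force: [-2.8, 0.4, 5.1]
grip_width: 0.23
```

Contact at the expected height (5 N up). Releasing.

Call:
play_rows(
  translation=[
    [0,0,0],
    [0,0,0],
    [0,0,0],
    [0,0,0],
    [0,0,0],
    [0,0,0],
    [0,0,0],
    [0,0,0],
    [0,0,0],
    [0,0,0],
  ],
  turn=[
    [0,0,0],
    [0,0,0],
    [0,0,0],
    [0,0,0],
    [0,0,0],
    [0,0,0],
    [0,0,0],
    [0,0,0],
    [0,0,0],
    [0,0,0],
  ],
  fingers=[-0.5,-0.4,-0.3,-0.1,0.1,0.3,0.5,0.5,0.5,0.5],
)

```text
time: 15.75
position: [0.5395, -0.2835, 0.0865]
tool_rot: [-1.345, 0.968, -0.968]
ft_force: [-0.3, 0.2, 0.3]
grip_width: 0.73
```

```bash
python3 - <<'E'
from h import *
go([.5395,-.2834,.2],np.radians(18.5))
snap('wrist','w9.png')
E
```

```text
t 15.75 pos [ 0.5395 -0.2835  0.0865] tool-delta mm [-1.000e-01 -1.135e+02 -0.000e+00] turn [0.     0.0001 0.0001] F [-0.3  0.2  0.3] g 0.73
```

View pics/w9.png

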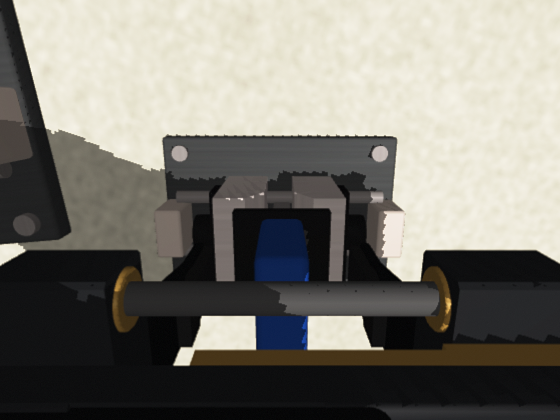

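The fingers are clear on both sides of the handle (280,250). Rising straight up, then moving aside to check.

Call:
play_rows(
  translation=[
    [0,-5,0],
    [0,-10,0],
    [0,-15,0],
    [0,-20,0],
    [0,-20,0],
    [0,-20,0],
    [0,-20,0],
    [0,-20,0],
    [0,0,0],
    [0,0,0],
  ],
  turn=[
    [0,0,0],
    [0,0,0],
    [0,0,0],
    [0,0,0],
    [0,0,0],
    [0,0,0],
    [0,0,0],
    [0,0,0],
    [0,0,0],
    [0,0,0],
  ],
  fingers=[0.5,0.5,0.5,0.5,0.5,0.5,0.5,0.5,0.5,0.5],
)

```text
time: 16.63
position: [0.5405, -0.2837, 0.2188]
tool_rot: [-1.345, 0.965, -0.971]
ft_force: [0.3, -0.3, -0.6]
grip_width: 0.751
```

Call:
play_rows(
  translation=[
    [20,0,0],
    [30,0,0],
    [30,0,0],
    [10,0,0],
    [0,0,0],
    [0,0,0],
    [0,0,0],
    [0,0,0],
    [0,0,0],
    [0,0,0],
  ],
  turn=[
    [0,0,0],
    [0,0,0],
    [0,0,0],
    [0,0,0],
    [0,0,0],
    [0,0,0],
    [0,0,0],
    [0,0,0],
    [0,0,0],
    [0,0,0],
  ],
  fingers=[0.5,0.5,0.5,0.5,0.5,0.5,0.5,0.5,0.5,0.5],
)

```text
time: 17.47
position: [0.5682, -0.3678, 0.217]
tool_rot: [-1.346, 0.967, -0.967]
ft_force: [-0.8, -0.3, -0.3]
grip_width: 0.751
```

```bash
python3 - <<'E'
from h import *
s=ctrl.get_state();print(s['position'],np.abs(s['qd']).max())
c=ctrl.camera_info('wrist');np.save('pics/w10.npy',np.array([c],dtype=object))
w=snap('wrist','w10.png');a=snap('side','s10.png');b=snap('scene','sc10.png')
cv2.imwrite('pics/c10w.png',cv2.resize(w[40:190,190:370],None,fx=4,fy=4,interpolation=cv2.INTER_CUBIC))
k=lambda im,x,y,w,h:cv2.resize(im[y:y+h,x:x+w],(400,400),interpolation=cv2.INTER_CUBIC)
cv2.imwrite('pics/c10.png',np.hstack([k(a,265,90,100,100),k(b,105,110,100,100)]))
E
```

```text
[ 0.56824835 -0.36784811  0.21701126] 0.0063860566504930615
```

View pics/c10w.png

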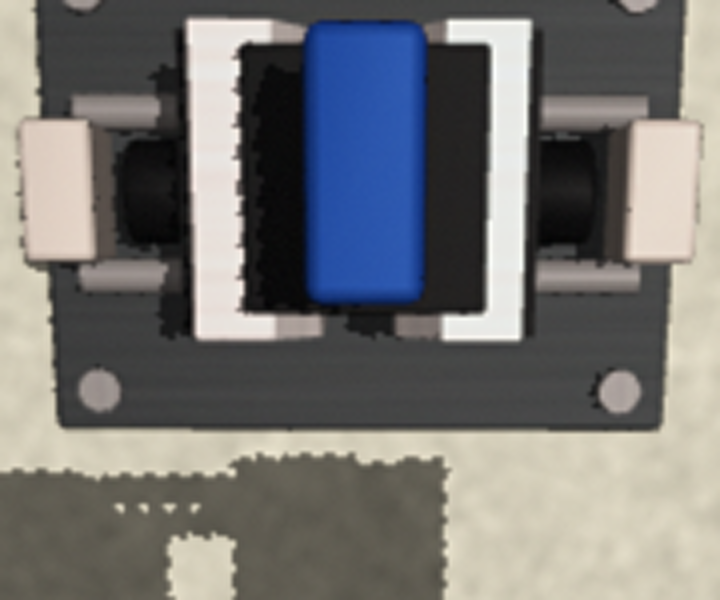

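View pics/c10.png

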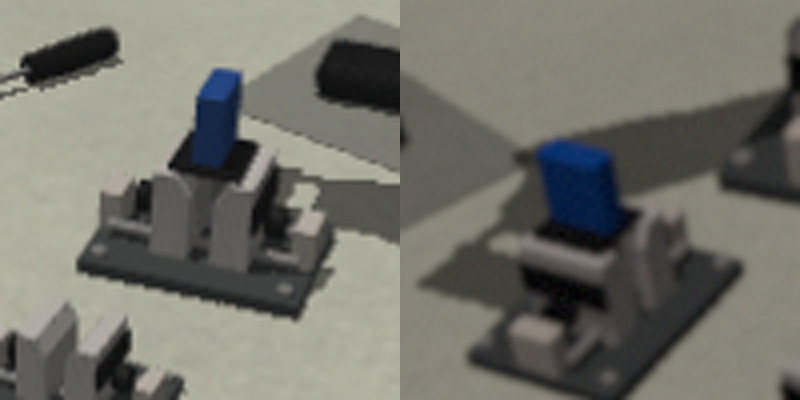

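View pics/s10.png

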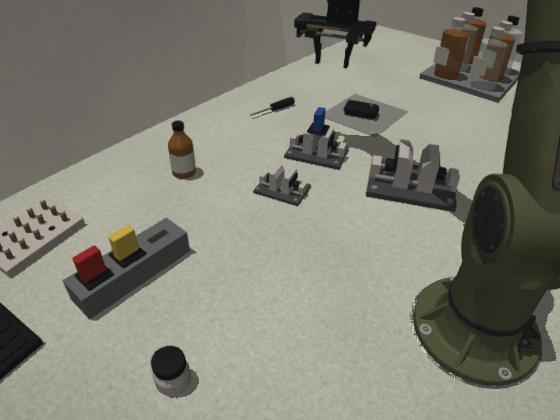

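```bash
python3 - <<'E'
from h import *
c=np.load('pics/w10.npy',allow_pickle=True)[0]
for z,L in((.128,[(305,22),(427,22),(422,303),(307,303)]),(.078,[(242,43),(490,43),(486,312),(245,312)])):
    P=np.array([unproj(c,p,z) for p in crop(4,190,40,L)]);d=P[0]+P[1]-P[2]-P[3];m=P.mean(0)
    q=m[:2]-[.5395,-.2834];a=np.radians(108.5)
    print('in jaw frame mm',1000*(q[0]*np.cos(a)+q[1]*np.sin(a)),1000*(-q[0]*np.sin(a)+q[1]*np.cos(a)),np.linalg.norm(P-np.roll(P,-1,0),axis=1).round(4),'xdir',np.degrees(np.arctan2(d[1],d[0])))
ctrl.close_job()
E
```

```text
in jaw frame mm 0.04272425269137423 -1.131507287156368 [0.0192 0.0429 0.019  0.0429] xdir 108.20482320024742
in jaw frame mm 0.3455248091140818 -1.269608575905867 [0.047  0.0495 0.0478 0.0495] xdir 108.42128844638599
the job is handed in; nothing more can be done
```

The blue gauge now stands released in the middle-sized jaw unit, with its collar on the jaws, and I handed the job in at about 17.6 s. I lifted it straight out of the rack, carried it over with no visible slip, and lowered it in small steps. I opened the fingers only once a 5 N upward force showed the collar was resting at the expected height.

- **Position:** in the last wrist picture the gauge is about 0.3 mm off centre along the jaws and 1.2 mm across, in line with the gap to within about 0.3°. The handle-top and collar measurements differ by about 0.3 mm or less, so it is upright.
- **Clearance:** the gripper is well clear of the gauge, with the tool about 90 mm to the side.
- **Other gauges:** yellow and red are still in the rack in the last side picture, by eye unmoved.

No check failed or disagreed.

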